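Close down the water bath with its cover rings and set the evaporating dish on it

ROBOT

A 6-joint arm with a two-finger parallel gripper is mounted at the origin on the work surface. World frame = base frame: x ahead of the robot, y to its left, z up, the work surface at z = 0. Lengths are in m, angles in rad, forces in N, time in s.
With the tool pointing down it reaches from about 0.325 to 0.775 m from the base axis. Payload 5.5 kg.
Tool frame: the origin (TCP) lies between the finger pads; the fingertips stand 8 mm ahead of it and the grasp point (between the pads) lies 11 mm behind it (tcp_to_tips is the distance from the TCP to the fingertips, in m); z points along the fingers, y is the line along which they close (so a half turn about z gives the same grasp; the last joint's range is limited). The gripper opens to 88 mm and grips with 3 to 60 N. Pads are 20 mm wide; open, the fingers measure 115 mm over their backs; the gripper's body (75 mm by 178 mm) begins 61 mm behind the grasp point.
Start: joints at [1.274, 0.091, 1.231, -0, 1.82, -0.057], TCP at [0.143, 0.583, 0.231] pointing down, gripper open.
Joint ranges: [-2.87, 2.87], [-0.86, 2.18], [0.17, 2.46], [-1.51, 4.65], [0.06, 2.69], [-2.65, 2.65]. Speed limits (rad/s): [2.57, 2.57, 3.01, 3.14, 3.14, 3.14].

INTERFACE

Orientations are given as a unit quaternion [w, x, y, z].
In Python, from bench import * gives the robot as it stands. Calls block until the motion is done:
- move_to(position, orientation): joint-space move of the TCP to a pose.
- move_l(position, speed=0.15, orientation=None): straight line of the TCP; orientation=None keeps the orientation; speed is the mean speed in m/s.
- movej(angles): joint-space move.
- gripper_open() and close(): open the fingers fully, or close them until they stop; the grip force is fixed at half the most.
- hold(seconds).
- inverse_kinematics(position, orientation): joint angles nearest the present ones, or None.
- state(): the state.
- get_image(name): name is "scene" or "side" or "wrist"; returns a dict with "frame" (480x640x3 uint8, blue, green, red), "depth" (480x640 float32, m along the optical axis (not along the pixel's ray), 0 where there is no reading), "camera_matrix" (3x3 intrinsics, pixels), "view" (4x4, takes a point from world to camera coordinates). Camera axes: x right, y up, looking along -z (the intrinsics and any distortion apply to the point x, -y, -z); pixel columns grow to the right and rows downward; lengths in m; the calibration is good to about 2 mm. A picture is of the moment at which its call begins.
A pose or a line that the arm cannot do raises IKError and nothing moves.
- job_done(): hands the job in; it is judged then, once.
The state is a dict: "time": time; "joint_pos": joint angles; "dq": joint speeds; "joint_torque": joint torques, N m; "ee_pos": TCP position; "ee_rot": TCP orientation; "ft_force": force on the tool from outside, world axes, zero at the start; "moment": the same for the moment, N m; "finger_gap": finger opening in m; "finger_force": force on a finger pad.
Only numpy, scipy, OpenCV 4.12 (cv2) and the standard library are available. Lean on these libraries where they do the work, as an engineer would, in place of code of your own. Each camera call takes 0.05 s, during which the arm holds its last target. There are 200 camera calls.

TASK

Get the water bath ready for an evaporation: close its opening down with the cover rings, the large ring on the bath first, then the medium ring in the large one, then the small ring in the medium one, each seated flat with its collar in the opening beneath, and finally set the porcelain dish upright in the hole of the small ring. Leave the jars, the bottle and the upturned beaker standing where they are.

Things in the scene. Friction and masses are not known exactly. Their poses are not given: they have to be found in the camera images.
- bath: Fixed bench water bath, empty: round white drum 180 mm across, flat steel deck 100 mm above the bench with one open mouth of 106 mm in its middle. Grey panel with black dial on its -x side (11 mm proud of the drum), brass drain cock at +x. Origin: centre of its underside, on the mouth's axis; z up.
- ring_large: Loose white plastic ring, lying flat: plate 120 mm across and 8 mm thick, hole 80 mm through it, 6 mm deep collar (100 mm across) under the plate, 14 mm high in all. Origin: centre of the collar's underside; z up. Goes in the bath's mouth (3 mm play round the collar): seated, its origin is 94 mm above the bench. 20 mm band, to pinch by the plate with one finger in the hole, one outside. 85 g.
- ring_medium: Loose white plastic ring, lying flat: plate 94 mm across and 8 mm thick, hole 56 mm through it, 6 mm deep collar (74 mm across) under the plate, 14 mm high in all. Origin: centre of the collar's underside; z up. Goes in the large ring's hole (3 mm play round the collar): seated, its origin is 102 mm above the bench. 19 mm band, to pinch like the large one's. 55 g.
- ring_small: Loose white plastic ring, lying flat: plate 70 mm across and 8 mm thick, hole 40 mm through it, 6 mm deep collar (50 mm across) under the plate, 14 mm high in all. Origin: centre of the collar's underside; z up. Goes in the medium ring's hole (3 mm play round the collar): seated, its origin is 110 mm above the bench. 15 mm band, to pinch likewise, or hold it across the plate. 32 g.
- dish: White porcelain evaporating dish, open, 36 mm high, wall 3 mm; outside diameter 30 mm at the foot, 40 mm at 8.5 mm up, 48 at 15.5, 57 at 23, 60 at the rim; small lip at +y. Stands upright. Origin: centre of the foot; z up. In the small ring's hole it sinks in about 9 mm, its origin then about 115 mm above the bench. Hold it across the outside below the rim. 60 g.
- beaker: bystander: small milky plastic beaker standing upside down, 51 mm across, 64 mm high. Origin: centre of its underside. To be left alone.
- sample_jar: bystander: small amber glass jar with a black cap, 48 mm across, 58 mm high. Origin: centre of its underside. To be left alone.
- wash_bottle: bystander: milky wash bottle, 64 mm across, body 160 mm high, with a bent spout up to 200 mm. Origin: centre of its underside. To be left alone.
- salt_jar: bystander: white plastic jar with a blue cap, 66 mm across, 125 mm high. Origin: centre of its underside. To be left alone.
Mind the look-alikes: they are no part of the job. Of the things that look like the dish, take the one that is farthest to the robot's left at the start.

How it is judged:
On the way, in this order (a step that is already met when the one before it is completed fails the run):
1. the large ring is seated in the mouth of the bath and let go (horizontal distance between ring_large and bath below 0.006 m and z of ring_large in the frame of bath between 0.091 and 0.097 m and angle between ring_large's own z axis and vertical below 0.05 rad and contact force between the fingers and ring_large below 0.1 N), for 0.2 s.
2. the medium ring is seated in the large ring and let go (horizontal distance between ring_large and bath below 0.006 m and z of ring_large in the frame of bath between 0.091 and 0.097 m and angle between each of ring_large, ring_medium's own z axis and vertical below 0.05 rad and horizontal distance between ring_medium and ring_large below 0.006 m and z of ring_medium in the frame of bath between 0.099 and 0.105 m and contact force between the fingers and ring_medium below 0.1 N), for 0.2 s.
3. the small ring is seated in the medium ring and let go (horizontal distance between ring_large and bath below 0.006 m and z of ring_large in the frame of bath between 0.091 and 0.097 m and angle between each of ring_large, ring_medium, ring_small's own z axis and vertical below 0.05 rad and horizontal distance between ring_medium and ring_large below 0.006 m and z of ring_medium in the frame of bath between 0.099 and 0.105 m and horizontal distance between ring_small and ring_medium below 0.006 m and z of ring_small in the frame of bath between 0.107 and 0.113 m and contact force between the fingers and ring_small below 0.1 N), for 0.2 s.
At the end, for the whole second after the job is handed in: All three rings seated in the bath's mouth, level to 0.05 rad, each within 3 mm of its seated height and 6 mm of centre on the part beneath; the dish upright (0.15 rad) in the small ring's hole, within 8 mm of its centre, origin 109 to 122 mm above the bench; all released and at rest (horizontal distance between ring_large and bath below 0.006 m and z of ring_large in the frame of bath between 0.091 and 0.097 m and angle between each of ring_large, ring_medium, ring_small's own z axis and vertical below 0.05 rad and horizontal distance between ring_medium and ring_large below 0.006 m and z of ring_medium in the frame of bath between 0.099 and 0.105 m and horizontal distance between ring_small and ring_medium below 0.006 m and z of ring_small in the frame of bath between 0.107 and 0.113 m and horizontal distance between dish and ring_small below 0.008 m and z of dish in the frame of bath between 0.109 and 0.122 m and angle between dish's own z axis and vertical below 0.15 rad and linear speed of each of ring_large, ring_medium, ring_small, dish below 0.02 m/s); the robot touches nothing.
It fails at once if the upturned beaker is pushed more than 30 mm away or knocked over (distance of beaker from where it was at the start of the episode above 0.03 m or angle between beaker's own z axis and vertical above 0.5 rad).
It fails at once if the amber sample jar is pushed more than 30 mm away or knocked over (distance of sample_jar from where it was at the start of the episode above 0.03 m or angle between sample_jar's own z axis and vertical above 0.5 rad).
It fails at once if the wash bottle is pushed more than 30 mm away or knocked over (distance of wash_bottle from where it was at the start of the episode above 0.03 m or angle between wash_bottle's own z axis and vertical above 0.5 rad).
It fails at once if the blue-capped jar is pushed more than 30 mm away or knocked over (distance of salt_jar from where it was at the start of the episode above 0.03 m or angle between salt_jar's own z axis and vertical above 0.5 rad).
It also fails if it takes over 128 s, if anything falls off the work surface, if the arm or the gripper's body presses on something with over 40 N, if the wrist force passes 120 N, or if a joint passes its speed limit or range.

## Working session

There is one attempt and no reset: what is moved stays moved. The work goes in short steps, each a Python script; the robot and the scene stay as the last script left them, time stands still between calls to the robot, and variables do not carry over. Pictures are saved under pics/ and viewed, at most 14 in all, crops included, and the job is handed in when it is done.

```bash
ls; mkdir -p pics
cat > h.py <<'E'
from bench import *
import numpy as np, cv2
def world(im):
    d=im["depth"]; K=im["camera_matrix"]; v,u=np.mgrid[0:480,0:640]
    x=(u-K[0][2])/K[0][0]*d; y=(v-K[1][2])/K[1][1]*d
    P=np.stack([x,-y,-d,np.ones_like(d)],-1)
    W=P@np.linalg.inv(np.array(im["view"])).T
    W[d==0]=np.nan
    return W[...,:3]
E
python3 - <<'E'
from h import *
for n in ("scene","side"):
    im=get_image(n); cv2.imwrite(f"pics/{n}0.png",im["frame"]); np.savez(f"{n}0.npz",**{k:np.array(v) for k,v in im.items()})
    print(n,np.round(np.linalg.inv(im["view"])[:3],3).tolist())
print(state())
E
```

```text
pics
scene [[-0.25, -0.827, 0.504, 1.152], [0.968, -0.208, 0.139, 0.174], [-0.01, 0.523, 0.852, 1.043]]
side [[-0.998, 0.048, -0.033, 0.5], [-0.058, -0.759, 0.648, 0.612], [0.006, 0.649, 0.761, 0.739]]
{'time': 0.1, 'joint_pos': array([ 1.27432350e+00,  9.17666718e-02,  1.23173224e+00, -3.13093927e-05,
        1.81981011e+00, -5.66818779e-02]), 'dq': array([-0.00221003, -0.00108026, -0.00171834, -0.0001488 ,  0.00118056,
       -0.00114522]), 'joint_torque': array([ 2.65191542e-03, -4.47857630e+01, -4.07571495e+01,  7.01190694e-02,
        2.83342274e-02, -1.38905639e-04]), 'ee_pos': array([0.14242812, 0.58259377, 0.22964883]), 'ee_rot': array([-1.35809637e-04,  1.19612206e-01,  9.92820318e-01, -8.47501060e-04]), 'ft_force': array([-0.61375239,  0.29559844, -0.03454518]), 'moment': array([-0.02346162,  0.02972097,  0.00583855]), 'finger_force': 0.0, 'finger_gap': 0.08796577774104643}
```

View pics/scene0.png

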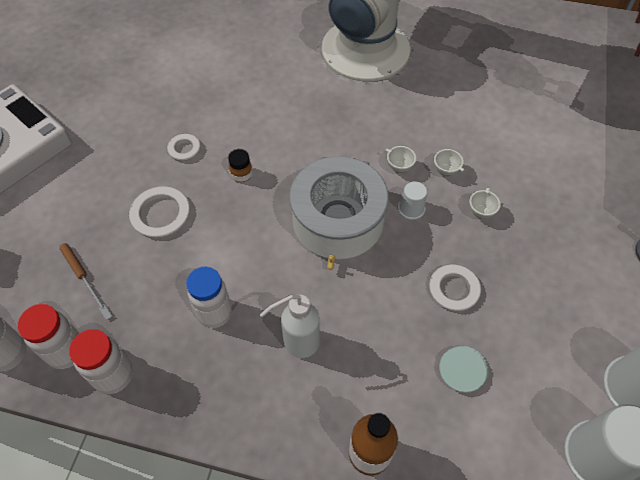

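View pics/side0.png

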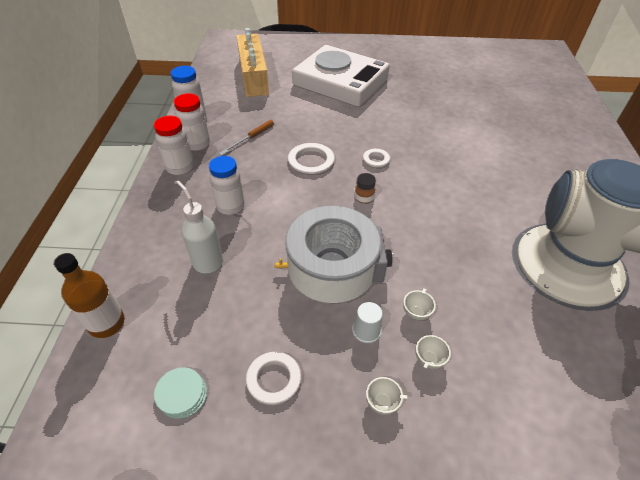

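Scene view: the bath is at (340,205). The rings are at (160,212), (456,288) and (184,147), and the three dishes at (401,158), (448,161) and (485,204). The rightmost of these is the leftmost for the robot (+y). Next I'll measure them all from depth.

Run:
```python
from h import *
H={}
for n in ("scene","side"):
    im=dict(np.load(f"{n}0.npz")); W=world(im)
    m=(W[...,2]>0.006)&(W[...,0]>0.1)&(W[...,0]<0.85)&(np.abs(W[...,1])<0.6)
    print(n,"table z",np.nanmedian(W[...,2]))
    k,l,s,c=cv2.connectedComponentsWithStats(m.astype(np.uint8))
    for i in range(1,k):
        if s[i,4]<80: continue
        P=W[l==i]; zt=np.percentile(P[:,2],98)
        T=P[P[:,2]>zt-0.006][:,:2].astype(np.float32)
        (cx,cy),r=cv2.minEnclosingCircle(T)
        print(np.round(c[i]),s[i,4],"ztop %.3f circ %.3f %.3f d %.3f  allmean"%(zt,cx,cy,2*r),P[:,:2].mean(0).round(3))
```

```text
scene table z 0.0004205558417047506
[361.  23.] 143 ztop 0.183 circ 0.101 -0.002 d 0.013  allmean [0.102 0.002]
[356.  76.] 102 ztop 0.014 circ 0.101 -0.001 d 0.084  allmean [ 0.104 -0.   ]
[ 49. 142.] 1097 ztop 0.059 circ 0.472 -0.598 d 0.095  allmean [ 0.478 -0.581]
[183. 146.] 519 ztop 0.018 circ 0.401 -0.315 d 0.073  allmean [ 0.402 -0.315]
[400. 158.] 544 ztop 0.038 circ 0.337 0.139 d 0.068  allmean [0.33  0.142]
[239. 165.] 642 ztop 0.061 circ 0.433 -0.176 d 0.045  allmean [ 0.441 -0.173]
[448. 161.] 557 ztop 0.038 circ 0.321 0.241 d 0.067  allmean [0.315 0.239]
[338. 207.] 8185 ztop 0.103 circ 0.503 0.047 d 0.185  allmean [0.513 0.05 ]
[413. 199.] 777 ztop 0.065 circ 0.432 0.183 d 0.050  allmean [0.442 0.184]
[159. 211.] 1449 ztop 0.018 circ 0.570 -0.304 d 0.123  allmean [ 0.571 -0.304]
[484. 203.] 626 ztop 0.039 circ 0.405 0.322 d 0.069  allmean [0.401 0.323]
[ 80. 273.] 555 ztop 0.020 circ 0.717 -0.423 d 0.087  allmean [ 0.737 -0.397]
[454. 287.] 1278 ztop 0.018 circ 0.594 0.290 d 0.096  allmean [0.595 0.291]
[208. 297.] 2051 ztop 0.128 circ 0.747 -0.128 d 0.059  allmean [ 0
[... 805 characters left out ...]
an [ 0.739 -0.109]
[365. 187.] 508 ztop 0.059 circ 0.430 -0.175 d 0.046  allmean [ 0.432 -0.165]
[200. 237.] 2053 ztop 0.192 circ 0.776 0.028 d 0.050  allmean [0.753 0.06 ]
[334. 254.] 8078 ztop 0.101 circ 0.501 0.049 d 0.186  allmean [0.495 0.064]
[419. 304.] 634 ztop 0.036 circ 0.332 0.141 d 0.067  allmean [0.331 0.137]
[368. 321.] 888 ztop 0.063 circ 0.429 0.186 d 0.047  allmean [0.431 0.195]
[433. 350.] 732 ztop 0.037 circ 0.319 0.242 d 0.067  allmean [0.315 0.233]
[273. 378.] 1558 ztop 0.016 circ 0.590 0.292 d 0.096  allmean [0.59  0.295]
[179. 392.] 2017 ztop 0.017 circ 0.743 0.327 d 0.085  allmean [0.742 0.33 ]
[385. 394.] 848 ztop 0.037 circ 0.402 0.322 d 0.065  allmean [0.403 0.316]
```

```bash
cat >> h.py <<'E'
def Q(theta):  # tool down, tool y at world angle theta
    p=(theta+np.pi/2)/2; return [0,np.cos(p),np.sin(p),0]
def comps(W,lo,hi,near,rad):
    """largest blob with lo<z<hi within rad of near: enclosing circle"""
    m=(W[...,2]>lo)&(W[...,2]<hi)&(np.hypot(W[...,0]-near[0],W[...,1]-near[1])<rad)
    k,l,s,c=cv2.connectedComponentsWithStats(m.astype(np.uint8))
    i=1+np.argmax(s[1:,4]); P=W[l==i]
    (cx,cy),r=cv2.minEnclosingCircle(P[:,:2].astype(np.float32))
    return np.array([cx,cy]),2*r,np.median(P[:,2]),c[i].round(),s[i,4]
E
python3 - <<'E'
from h import *
move_to([0.143,0.583,0.30],Q(1.33))
move_to([0.502,0.048,0.30],Q(0))
im=get_image("wrist"); cv2.imwrite("pics/w_bath.png",im["frame"]); W=world(im)
print(np.round(np.linalg.inv(im["view"])[:3],3).tolist(),state()["ee_pos"],state()["time"],state()["joint_pos"])
print("bath",comps(W,.09,.115,(.502,.048),.13))
move_to([0.568-.05,-0.303,0.22],Q(0))
im=get_image("wrist"); cv2.imwrite("pics/w_large.png",im["frame"]); W=world(im)
print("large",comps(W,.009,.025,(.568,-.303),.08),state()["time"],state()["ee_pos"])
E
```

```text
[[1.0, -0.002, -0.0, 0.502], [0.002, 0.964, 0.266, 0.122], [-0.0, -0.266, 0.964, 0.454]] [0.50200201 0.04874914 0.29996694] 2.8333 [ 2.92568845e-02 -1.39480363e-01  1.33395718e+00  1.36580007e-04
  1.94715576e+00  2.78004980e-02]
bath (array([0.50071055, 0.04905873]), 0.18463866412639618, np.float64(0.10027294345147919), array([320., 203.]), np.int32(18735))
large (array([ 0.56700069, -0.30328894]), 0.12061531841754913, np.float64(0.01427406251052471), array([370., 208.]), np.int32(6414)) 4.2333 [ 0.5186727  -0.30178344  0.2208257 ]
```

```bash
python3 -c "
import cv2,numpy as np
cv2.imwrite('pics/w01.png',cv2.resize(np.hstack([cv2.imread('pics/w_bath.png'),cv2.imread('pics/w_large.png')]),(800,300)))"
```

```text
(no output)
```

View pics/w01.png

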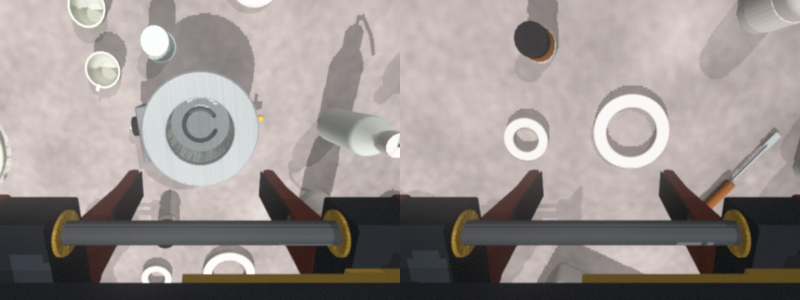

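The wrist views show the bath mouth near (200,130) on the left, and the large and small rings at (632,130) and (525,138) on the right. Sizes and heights match the given ones, so I'll grasp the large ring.

```bash
cat >> h.py <<'E'
def circ(P):
    A=np.c_[2*P,np.ones(len(P))]; b=(P**2).sum(1)
    for _ in range(4):
        s=np.linalg.lstsq(A,b,rcond=None)[0]; r=np.sqrt(s[2]+s[:2]@s[:2])
        e=np.abs(np.hypot(*(A[:,:2]/2-s[:2]).T)-r); k=e<max(.002,1.5*np.median(e)); A,b=A[k],b[k]
    return s[:2],2*r
def rings(W,lo,hi,near,rad):
    """outer and hole circles of the flat blob at height lo..hi"""
    m=((W[...,2]>lo)&(W[...,2]<hi)&(np.hypot(W[...,0]-near[0],W[...,1]-near[1])<rad)).astype(np.uint8)
    cs,h=cv2.findContours(m,cv2.RETR_CCOMP,cv2.CHAIN_APPROX_NONE)
    out=[]
    for c,hh in zip(cs,h[0]):
        if len(c)<60: continue
        c=c[:,0]; P=W[c[:,1],c[:,0]]; P=P[(P[:,2]>lo)&(P[:,2]<hi)][:,:2]
        s,d=circ(P); out.append(("hole" if hh[3]>=0 else "outer",s.round(4).tolist(),round(d,4),len(P)))
    return out
def st(): 
    s=state(); print("t %.1f ee %s gap %.4f ff %.1f ft %s"%(s["time"],np.round(s["ee_pos"],4),s["finger_gap"],s["finger_force"],np.round(s["ft_force"],2)))
E
python3 - <<'E'
from h import *
hold(.2); im=get_image("wrist"); W=world(im)
print("large",rings(W,.009,.025,(.568,-.303),.08)); print("small",rings(W,.009,.025,(.400,-.315),.06)); st()
c=[r for r in rings(W,.009,.025,(.568,-.303),.08) if r[0]=="outer"][0][1]
assert abs(c[0]-.568)<.006 and abs(c[1]+.303)<.006
move_l([c[0]-.05,c[1],.06],.25); move_l([c[0]-.05,c[1],.0155],.06); hold(.2); st()
close(); st()
move_l([c[0]-.05,c[1],.19],.2); hold(.2); st()
move_to([.502-.05,.048,.19],Q(0)); hold(.3); st()
for n in ("scene","side","wrist"):
    im=get_image(n); W=world(im); cv2.imwrite(f"pics/held_{n}.png",im["frame"])
    print(n,"ring",rings(W,.165,.20,(.502,.048),.08),"bath",rings(W,.09,.112,(.502,.048),.13))
E
```

```text
large [('outer', [0.5668, -0.3028], np.float64(0.1187), 338), ('hole', [0.5667, -0.3028], np.float64(0.0802), 229)]
small [('outer', [0.3992, -0.3144], np.float64(0.0691), 197), ('hole', [0.3993, -0.3145], np.float64(0.0405), 112)]
t 4.5 ee [ 0.5184 -0.3023  0.2204] gap 0.0881 ff 0.0 ft [0.26 0.49 0.62]
t 6.4 ee [ 0.5171 -0.303   0.0161] gap 0.0879 ff 0.0 ft [0.35 0.43 0.82]
t 7.4 ee [ 0.5168 -0.3028  0.0155] gap 0.0191 ff 29.5 ft [ 0.02 -0.71 -0.94]
t 8.7 ee [ 0.5163 -0.3025  0.1883] gap 0.0194 ff 29.5 ft [0.71 0.2  0.17]
t 10.3 ee [0.4522 0.0474 0.1899] gap 0.0192 ff 29.5 ft [ 0.1   0.17 -0.53]
scene ring [('outer', [0.5075, 0.0476], np.float64(0.1131), 262)] bath [('outer', [0.5039, 0.0482], np.float64(0.1805), 319), ('outer', [0.449, 0.0357], np.float64(0.0798), 108)]
side ring [('outer', [0.5013, 0.0484], np.float64(0.1172), 301)] bath [('outer', [0.5, 0.0498], np.float64(0.1809), 304), ('outer', [0.5017, -0.0221], np.float64(0.0599), 87)]
wrist ring [('outer', [0.5009, 0.0507], np.float64(0.1155), 982)] bath [('outer', [0.5414, 0.0251], np.float64(0.0775), 359), ('outer', [0.4979, 0.0553], np.float64(0.1717), 721)]
```

```bash
cat >> h.py <<'E'
def plane(W,lo,hi,near,rad):
    m=(W[...,2]>lo)&(W[...,2]<hi)&(np.hypot(W[...,0]-near[0],W[...,1]-near[1])<rad)
    P=W[m]; return np.linalg.lstsq(np.c_[P[:,:2]-near,np.ones(len(P))],P[:,2],rcond=None)[0].round(4)
E
python3 - <<'E'
from h import *
for n in ("scene","side"):
    W=world(dict(np.load(n+"0.npz"))); print(n,rings(W,.09,.112,(.502,.048),.105))
for n in ("scene","side","wrist"):
    W=world(get_image(n)); print(n,plane(W,.165,.21,np.array((.502,.048)),.065))
move_l([.452,.048,.26],.2); hold(.2)
W=world(get_image("wrist")); print(rings(W,.235,.27,(.502,.048),.08), plane(W,.23,.275,np.array((.502,.048)),.065),rings(W,.09,.112,(.502,.048),.105)); st()
E
python3 -c "
import cv2,numpy as np
cv2.imwrite('pics/h01.png',cv2.resize(np.hstack([cv2.imread('pics/held_side.png'),cv2.imread('pics/held_wrist.png')]),(800,300)))"
```

```text
scene [('outer', [0.5034, 0.0478], np.float64(0.1813), 261), ('hole', [0.503, 0.048], np.float64(0.1069), 146)]
side [('outer', [0.5, 0.0502], np.float64(0.1805), 247), ('hole', [0.5, 0.0492], np.float64(0.1071), 137)]
scene [0.0082 0.0065 0.1872]
side [-0.0235  0.0186  0.1866]
wrist [-0.0255  0.0006  0.1887]
[('outer', [0.5002, 0.0506], np.float64(0.1163), 998)] [-0.0244  0.0041  0.2564] [('outer', [0.5328, 0.0156], np.float64(0.0974), 319), ('outer', [0.4973, 0.0542], np.float64(0.1728), 572)]
t 11.3 ee [0.4515 0.048  0.2584] gap 0.0194 ff 29.5 ft [-0.46 -0.35 -0.07]
```

View pics/h01.png

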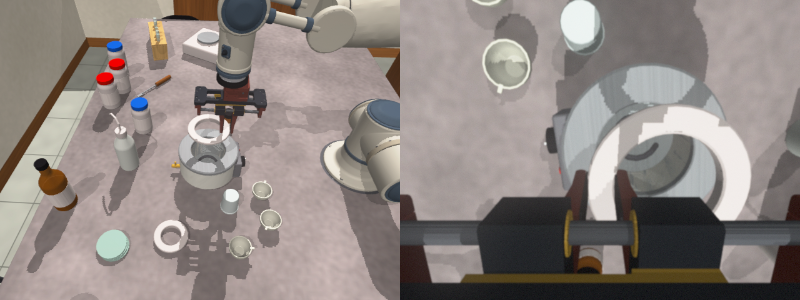

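Side view: the ring is gripped level (tilt about 0.02 rad) above the bath. I'll lower it, checking the force on the way.

```bash
cat >> h.py <<'E'
def lower(x,y,z0,z1,fmax=4,step=.001):
    """lower in steps till the push on the tool passes fmax; returns reached z"""
    move_l([x,y,z0],.1); hold(.3); f0=state()["ft_force"][2]
    z=z0
    while z>z1:
        z=max(z1,z-step); move_l([x,y,z],.03); f=state()["ft_force"][2]-f0
        if f>fmax: print("contact at %.4f f %.1f"%(z,f)); break
    return z
E
python3 - <<'E'
from h import *
move_l([.4505,.0485,.15],.2)
z=lower(.4505,.0485,.119,.110); hold(.1); st()
W=world(get_image("side")); print(rings(W,.095,.125,(.502,.048),.068),plane(W,.102,.125,np.array((.502,.048)),.065))
E
```

```text
t 15.2 ee [0.4505 0.0485 0.11  ] gap 0.0191 ff 29.5 ft [ 0.27 -0.28 -1.  ]
[('outer', [0.5034, 0.0539], np.float64(0.1247), 314)] [-0.0156  0.0011  0.1072]
```

Run:
```python
from h import *
gripper_open(); hold(.2); st()
move_l([.4505,.0485,.20],.2)
move_to([.592-.0375,.291,.22],Q(0)); hold(.25)
for n in ("scene","side"):
    W=world(get_image(n)); print(n,"large",rings(W,.1045,.12,(.502,.048),.075),plane(W,.1045,.12,np.array((.502,.048)),.06),"bath",rings(W,.09,.105,(.502,.048),.105))
W=world(get_image("wrist")); print("med",rings(W,.009,.025,(.592,.291),.07)); st()
```

```text
t 16.5 ee [0.4505 0.0485 0.11  ] gap 0.0880 ff 0.0 ft [-0.02  0.38 -0.3 ]
scene large [('outer', [0.5025, 0.0471], np.float64(0.118), 180), ('hole', [0.5025, 0.047], np.float64(0.0814), 125)] [0.0015 0.0013 0.1079] bath [('outer', [0.5001, 0.0464], np.float64(0.0795), 124), ('outer', [0.5033, 0.0478], np.float64(0.1815), 262), ('hole', [0.4983, 0.0464], np.float64(0.1233), 193)]
side large [('outer', [0.4866, 0.0375], np.float64(0.0876), 118)] [-0.0057 -0.0017  0.1067] bath [('outer', [0.4991, 0.0463], np.float64(0.0785), 79), ('outer', [0.4878, 0.0459], np.float64(0.1598), 201)]
med [('outer', [0.5913, 0.2936], np.float64(0.0928), 267), ('hole', [0.5913, 0.2936], np.float64(0.0563), 161)]
t 18.6 ee [0.5546 0.2904 0.2204] gap 0.0876 ff 0.0 ft [-0.19  0.01 -0.  ]
```

The large ring is seated and level. Now the medium ring.

Run:
```python
from h import *
x,y=.5913-.0375,.2932
move_l([x,y,.06],.25); move_l([x,y,.0157],.06); hold(.2); close(); st()
move_l([x,y,.20],.25)
X,Y=.4995-.0375,.0485
move_to([X,Y,.20],Q(0)); hold(.3); st()
for n in ("scene","side","wrist"):
    im=get_image(n); W=world(im); c=np.array((.502,.048))
    print(n,"med",rings(W,.183,.21,c,.07),plane(W,.18,.22,c,.055),"large",rings(W,.1045,.12,c,.075))
cv2.imwrite("pics/med_w.png",im["frame"])
```

```text
t 21.5 ee [0.5538 0.2932 0.0157] gap 0.0184 ff 28.6 ft [-0.08  1.04 -0.73]
t 23.7 ee [0.4623 0.0492 0.1998] gap 0.0186 ff 28.6 ft [ 0.53 -0.65 -1.09]
scene med [('outer', [0.5047, 0.0494], np.float64(0.0867), 195)] [0.011  0.0048 0.1971] large [('outer', [0.5037, 0.0474], np.float64(0.1162), 224)]
side med [('outer', [0.4983, 0.0498], np.float64(0.0912), 168), ('hole', [0.4991, 0.0495], np.float64(0.0568), 71)] [-0.0366  0.0168  0.1965] large [('outer', [0.5, 0.051], np.float64(0.114), 235)]
wrist med [('outer', [0.4978, 0.0516], np.float64(0.0901), 806)] [-0.0314 -0.0046  0.1987] large [('outer', [0.5215, 0.0259], np.float64(0.0595), 216), ('outer', [0.4987, 0.0517], np.float64(0.1139), 447)]
```

Run:
```python
from h import *
X,Y=.4995-.0372,.0485
move_l([X,Y,.15],.2)
z=lower(X,Y,.127,.1182); hold(.1); st()
if z<.1195:
    gripper_open(); hold(.2); st()
    move_l([X,Y,.22],.2)
    move_to([.3992,-.3144,.22],Q(0)); hold(.25); st()
    c=np.array((.502,.048))
    W=world(get_image("scene")); print("med",rings(W,.1135,.13,c,.055),plane(W,.1135,.13,c,.045),"large",rings(W,.1045,.113,c,.075))
    im=get_image("wrist"); W=world(im); cv2.imwrite("pics/small_w.png",im["frame"]); print("small",rings(W,.009,.025,(.400,-.314),.06))
```

```text
t 27.3 ee [0.4623 0.0485 0.1182] gap 0.0186 ff 28.6 ft [ 0.01  0.02 -0.64]
t 28.7 ee [0.4623 0.0485 0.1182] gap 0.0879 ff 0.0 ft [ 0.84  0.28 -0.03]
t 30.9 ee [ 0.3997 -0.3137  0.2201] gap 0.0879 ff 0.0 ft [ 0.93 -0.23 -0.48]
med [('outer', [0.5019, 0.0473], np.float64(0.0916), 144), ('hole', [0.5014, 0.0473], np.float64(0.0578), 86)] [0.0011 0.0002 0.1163] large [('outer', [0.4989, 0.0466], np.float64(0.0546), 74), ('outer', [0.5024, 0.0469], np.float64(0.1182), 174), ('hole', [0.4974, 0.0466], np.float64(0.0971), 154)]
small [('outer', [0.3989, -0.3144], np.float64(0.069), 196), ('hole', [0.3989, -0.3143], np.float64(0.0405), 116)]
```

The medium ring is seated. I'll take the small ring across its plate.

Run:
```python
from h import *
x,y=.3989,-.3144
move_l([x,y,.06],.25); move_l([x,y,.0157],.06); hold(.2); close(); st()
move_l([x,y,.22],.25)
X,Y=.499,.0485
move_to([X,Y,.22],Q(0)); hold(.3); st()
c=np.array((.502,.048))
for n in ("scene","side","wrist"):
    W=world(get_image(n))
    print(n,"small",rings(W,.205,.23,c,.05),plane(W,.205,.235,c,.04),"med",rings(W,.1135,.13,c,.055))
```

```text
t 33.4 ee [ 0.3989 -0.3144  0.0158] gap 0.0683 ff 30.0 ft [0.23 0.03 0.37]
t 36.1 ee [0.4991 0.0478 0.22  ] gap 0.0680 ff 30.0 ft [0.57 0.08 0.11]
scene small [('outer', [0.5125, 0.0493], np.float64(0.0617), 119)] [-0.101  -0.0355  0.2192] med [('outer', [0.5033, 0.0478], np.float64(0.0897), 230)]
side small [('outer', [0.4989, 0.0478], np.float64(0.0689), 132)] [0.0317 0.0216 0.2166] med [('outer', [0.4988, 0.0488], np.float64(0.0912), 133), ('hole', [0.499, 0.0488], np.float64(0.0586), 83)]
wrist small [('outer', [0.4993, 0.0484], np.float64(0.0695), 563), ('hole', [0.4993, 0.0481], np.float64(0.0401), 212)] [0.0103 0.0272 0.2184] med [('outer', [0.4993, 0.0219], np.float64(0.0425), 168), ('outer', [0.4993, 0.0502], np.float64(0.0913), 368)]
```

Run:
```python
from h import *
X,Y=.4992,.0487
move_l([X,Y,.16],.2)
z=lower(X,Y,.135,.1264); hold(.1); st()
if z<.1275:
    gripper_open(); hold(.2); st()
    move_l([X,Y,.24],.2)
    move_to([.404,.322,.22],Q(np.pi/2)); hold(.25); st()
    c=np.array((.502,.048))
    im=get_image("scene"); W=world(im); cv2.imwrite("pics/s3.png",im["frame"][130:280,250:550])
    print("small",rings(W,.1215,.138,c,.045),plane(W,.1215,.138,c,.034),"med",rings(W,.1135,.1215,c,.055))
    im=get_image("wrist"); W=world(im); cv2.imwrite("pics/dish_w.png",im["frame"])
    print("dish",rings(W,.03,.045,(.403,.322),.05))
    a=cv2.resize(cv2.imread("pics/s3.png"),(600,300)); b=cv2.resize(im["frame"],(400,300)); cv2.imwrite("pics/s3d.png",np.hstack([a[:,:400],b]))
```

```text
t 39.7 ee [0.4992 0.0487 0.1264] gap 0.0683 ff 30.0 ft [ 0.02 -0.13 -0.64]
t 40.4 ee [0.4992 0.0487 0.1264] gap 0.0880 ff 0.0 ft [-0.35  0.24  0.06]
t 42.5 ee [0.4046 0.3212 0.2201] gap 0.0877 ff 0.0 ft [-0.4  -0.31 -0.  ]
small [('outer', [0.502, 0.0471], np.float64(0.0681), 107), ('hole', [0.5014, 0.0468], np.float64(0.0421), 64)] [-0.0023 -0.0017  0.1241] med [('outer', [0.5027, 0.0482], np.float64(0.0897), 259)]
dish [('outer', [0.4059, 0.3232], np.float64(0.0583), 191), ('hole', [0.4057, 0.3231], np.float64(0.0528), 163)]
```

View pics/s3d.png

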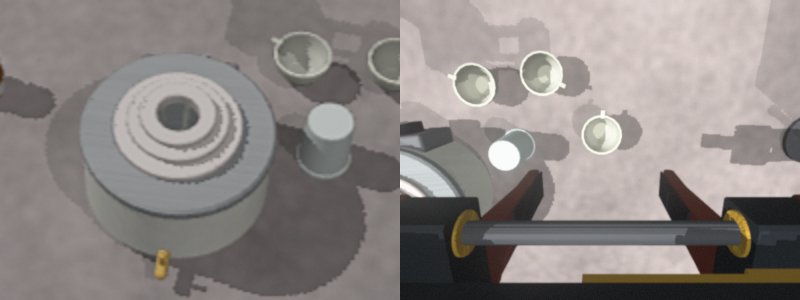

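All three rings are seated concentrically. The dish is at (602,135) in the wrist view with its lip towards -x, so closing along y stays clear of the lip.

Run:
```python
from h import *
x,y=.4058,.3232
move_l([x,y,.09],.25); move_l([x,y,.020],.08); hold(.2); close(); st()
move_l([x,y,.24],.25); hold(.2); st()
X,Y=.499,.0487
move_to([X,Y,.24],Q(np.pi/2)); hold(.3); st()
c=np.array((.5,.048))
for n in ("scene","side","wrist"):
    im=get_image(n); W=world(im); cv2.imwrite(f"pics/d_{n}.png",im["frame"])
    print(n,"dish",rings(W,.245,.268,c,.045),"small",rings(W,.1215,.138,c,.045))
a=cv2.resize(cv2.imread("pics/d_side.png")[120:360,200:500],(400,320)); b=cv2.resize(cv2.imread("pics/d_wrist.png"),(400,320)); cv2.imwrite("pics/dd.png",np.hstack([a,b]))
```

```text
t 45.1 ee [0.4058 0.3232 0.02  ] gap 0.0573 ff 30.0 ft [-0.42  0.53 -1.27]
t 46.3 ee [0.4054 0.3229 0.2382] gap 0.0577 ff 30.0 ft [-0.12  0.48 -0.92]
t 47.8 ee [0.4989 0.0495 0.24  ] gap 0.0573 ff 30.0 ft [-0.3   0.4  -0.89]
scene dish [('outer', [0.5004, 0.0485], np.float64(0.0586), 144), ('hole', [0.5018, 0.0488], np.float64(0.0533), 80)] small [('outer', [0.5015, 0.0468], np.float64(0.0681), 105), ('hole', [0.5013, 0.0467], np.float64(0.0421), 65)]
side dish [('outer', [0.4988, 0.0669], np.float64(0.0435), 80)] small [('outer', [0.499, 0.0484], np.float64(0.0669), 94), ('hole', [0.4987, 0.0483], np.float64(0.0425), 60)]
wrist dish [('outer', [0.4971, 0.0503], np.float64(0.0555), 846)] small [('outer', [0.4981, 0.0485], np.float64(0.0673), 303)]
```

View pics/dd.png

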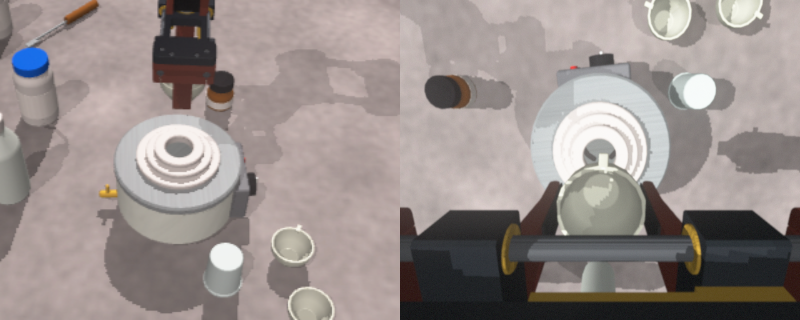

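The dish is held upright above the hole. I'll lower it until it touches.

Run:
```python
from h import *
X,Y=.4992,.0481
move_l([X,Y,.17],.2)
z=lower(X,Y,.143,.1335,fmax=2.5); hold(.1); st()
gripper_open(); hold(.2); st()
move_l([X,Y,.26],.15); hold(.3); st()
move_to([.40,.30,.30],Q(np.pi/2)); hold(.3)
c=np.array((.5,.048))
for n in ("scene","side"):
    im=get_image(n); W=world(im); cv2.imwrite(f"pics/e_{n}.png",im["frame"])
    print(n,"dish",rings(W,.143,.162,c,.045),plane(W,.147,.162,c,.035),"small",rings(W,.1215,.132,c,.045),"med",rings(W,.1135,.1215,c,.055),"large",rings(W,.1045,.113,c,.075))
a=cv2.resize(cv2.imread("pics/e_side.png")[160:400,230:530],(400,320)); b=cv2.resize(cv2.imread("pics/e_scene.png")[100:340,200:500],(400,320)); cv2.imwrite("pics/ee.png",np.hstack([a,b]))
```

```text
contact at 0.1350 f 2.7
t 51.2 ee [0.4993 0.048  0.1353] gap 0.0575 ff 30.0 ft [ 0.4  -1.06  2.15]
t 52.1 ee [0.4992 0.0481 0.135 ] gap 0.0879 ff 0.0 ft [-0.1  -0.49  0.67]
t 53.4 ee [0.499  0.0481 0.2593] gap 0.0880 ff 0.0 ft [-0.44 -0.69 -0.38]
scene dish [('outer', [0.5005, 0.0468], np.float64(0.0583), 94), ('hole', [0.5025, 0.0471], np.float64(0.0527), 74)] [0.0013 0.0149 0.1507] small [('outer', [0.5028, 0.0471], np.float64(0.0668), 119), ('outer', [0.4968, 0.0452], np.float64(0.0362), 78)] med [('outer', [0.5023, 0.0474], np.float64(0.0905), 199)] large [('outer', [0.5036, 0.0471], np.float64(0.1167), 270)]
side dish [('outer', [0.4986, 0.0479], np.float64(0.0572), 90), ('hole', [0.4988, 0.0483], np.float64(0.0535), 68)] [0.0034 0.0083 0.1497] small [('outer', [0.4992, 0.0496], np.float64(0.0654), 104), ('outer', [0.4988, 0.042], np.float64(0.0356), 62)] med [('outer', [0.4986, 0.0497], np.float64(0.0892), 181)] large [('outer', [0.5, 0.0502], np.float64(0.1153), 235)]
```

View pics/ee.png

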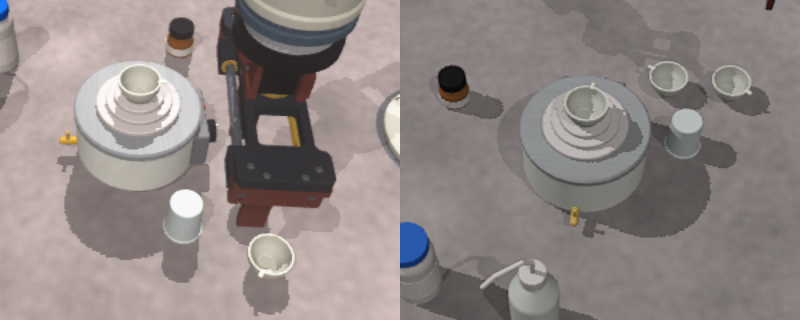

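The dish is level and centred with its rim at about 0.151 m. The rings are seated, the bystanders haven't moved and the robot is clear, so I'll hand in.

```bash
python3 -c "
from h import *
print(job_done())"
```

```text
the job is handed in; nothing more can be done
None
```

The large, medium and small rings are seated in the bath and the porcelain dish stands level and centred in the small ring's hole; I handed the job in at about 54 s with the bystanders where they were, but the hand-in returned no verdict.

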